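Dried-out glaze jar through the sprung flap of the reject box

TASK

The glaze in the jar with the blue lid has dried out: pick that jar up, push the yellow sprung flap of the grey reject box down with it and lower it through the slot, then let it go inside while the flap is still held open. Keep your fingers in the slot until the jar has dropped to the bottom, then draw them out so that the flap springs shut; leave the other two jars standing where they are.

Things in the scene. Friction and masses are not known exactly. Their poses are not given: they have to be found in the camera images.
- reject_jar: the dried-out jar: small round screw jar with a BLUE lid and dark blue glaze, 43 mm across, 45 mm tall, about 90 g (70 to 120 g), standing upright on the table; the lid is the top 11 mm and does not come off. Origin: centre of its underside, z up.
- orange_jar: a good jar, to be left alone: white lid, orange glaze, 43 mm across, 41 mm tall. Origin: centre of its underside.
- yellow_jar: a good jar, to be left alone: white lid, yellow glaze, 43 mm across, 49 mm tall. Origin: centre of its underside.
- reject_box: closed grey steel box fixed to the table, 150 (x) x 180 (y) x 160 mm high, with two upright red stripes on its front (-x) face; hollow, walls and floor 5 mm thick. In its top is a slot 94 mm (x) by 134 mm (y) with a red rim, closed by the flap. Origin: centre of its underside, x away from its front, z up. It is turned up to 0.3 rad either way.
- slot (a point): centre of the slot, level with the box's top (160 mm above the table); axes as the box's. Long side of the slot along y: put the fingers' closing line along this y; there is room for fingers opened to about 65 mm (93 mm over their backs). The jar held by its lid, with its underside 70 mm below this point, drops in freely when let go there
- flap (a joint): the yellow flap, 90 (x) x 130 mm, upper face 3.5 mm below the box's top. Hinged along the slot's far edge (46 mm from the slot's centre, box +x side). 0 is shut (level); grows to 1.4 rad as the free edge (box -x side) swings down. A spring shuts it, 1 to 2 N at its middle. A jar lowered at the slot's centre to 70 mm below the box's top opens it to about 1.2 rad.
Not all that is in view belongs to the job. There is more than one size of the reject_jar; the job needs the smaller.

How it is judged:
By the outcome, as a careful person would: the job done as asked, in the order asked, and still so for the second after the job is handed in, with the robot touching nothing.
It also fails if it takes over 42 s, if anything falls off the work surface, if the arm or the gripper's body presses on something with over 40 N, if the wrist force passes 120 N, or if a joint passes its speed limit or range.

ROBOT

A 7-joint arm with a two-finger parallel gripper is mounted at the origin on a cart in front of the work surface, level with it; the furniture and walls round the work are solid. World frame = base frame: x ahead of the robot, y to its left, z up, the work surface at z = 0. Lengths are in m, angles in rad, forces in N, time in s.
With the tool pointing down it reaches from about 0.35 to 0.9 m from the base axis. Payload 7.2 kg.
Tool frame: the origin (TCP) lies at the very end of the fingers, on their centre line; the grasp point (between the pads) lies 19 mm behind it; z points along the fingers, y is the line along which they close (so a half turn about z gives the same grasp; the last joint's range is limited). The gripper opens to 88 mm and grips with 3 to 60 N. Pads are 20 mm wide; open, the fingers measure 115 mm over their backs; the gripper's body (75 mm by 178 mm) begins 61 mm behind the grasp point.
Start: joints at [1.075, 0.411, -0.013, 1.596, 0.006, 1.134, -0.082], TCP at [0.259, -0.569, 0.223] pointing down, gripper open.
Joint ranges: [-2.95, 2.95], [-0.29, 1.99], [-1.47, 1.44], [0.14, 2.54], [-1.03, 4.17], [0.13, 1.85], [-2.86, 2.86]. Speed limits (rad/s): [2.39, 2.39, 3.01, 3.01, 3.14, 3.14, 3.14].

INTERFACE

Orientations are given as a 3x3 rotation matrix whose columns are the frame's x, y, z axes.
In Python, from rig import * gives the robot as it stands.
- The arm moves only by the tool arm_command, never from a script. Its argument "motion" is a list of rows, each a list of 7 numbers: the shift along the tool's x, y, z scaled (see below), then the turn, a rotation vector about the tool's x, y, z scaled (see below), then the opening, from 0 (shut) to 1 (fully open). In form: [[x, y, z, ax, ay, az, fingers], ...]. A call has 1 to 10 rows; each row shifts and turns the commanded pose from where the row before left it, along the tool's axes as they then stand; what a row does not reach is not made up. The controller multiplies each number of a shift by 0.05 m and each number of a turn by 360 degrees. A row lasts 1/10 s, in which the tool goes at most 50 mm and 8.59 degrees, less where a joint would pass 70% of its speed; a pose out of reach is approached as far as the arm can. A call with a number of a shift or a turn outside -1 to 1 is refused whole. A call with a gripper value outside its range is refused whole. The fingers move at their own pace and stop on an object; "force" is the grip in N (left out, the last holds). Time passes only in rows, so rows that do not move let the fingers close. It gives the time, the measured TCP pose, the force, the opening and the grip force at its end, in the units of the state.
- observe(): the state, without advancing time (a new reading comes with each control period).
- get_image(name): name is "scene" or "side" or "wrist"; returns the picture (420x560x3 uint8, red, green, blue); there is no depth.
- camera_info(name): a dict with "vertical_fov" (degrees; the focal length in pixels is half the picture's height over the tangent of half this angle, whatever the lens; pixels are square), "cx", "cy" (the principal point, pixels), "eye" and "orientation" of the camera in the world. Camera axes: x right, y down, z forward; pixel columns grow to the right and rows downward; lengths in m; the calibration is good to about 2 mm. The wrist camera is an equidistant fisheye: a pixel r from the principal point sees the ray r / f radians off the axis. A picture is of the moment at which its call begins: read the wrist's pose just before it. camera_info takes no time and is no camera call; for the wrist camera it gives the pose at the moment of the call.
- hand_in(): hands the job in; it is judged then, once.
Trained networks look in the newest picture that a camera, given by its name, has taken for a name from the list of things; names that differ only in an ending like _2 or _b are one class to them, and where a whole thing is asked for, a point or a joint stands for the part that bears it (a point fixed in the world has none). Each returns a list of dicts, best first, with "conf" (0 to 1); they miss things now and then, are a little off and sometimes report something else, mostly with a low value. They report only what shows in the picture. A call takes as long as a camera call. They do not tell look-alikes from the thing itself.
- find_in(label, camera): "location" ([column, row] as shares, 0 to 1, of the picture: columns of its width, rows of its height, amid what is visible of it).
- mark_of(label, camera): "location" ([column, row] as shares, 0 to 1, of the picture: columns of its width, rows of its height: a listed point, or the origin of a listed thing).
The state is a dict: "t": time; "qpos": joint angles; "dq": joint speeds; "joint_efforts": joint torques, N m; "tool_pos": TCP position; "eef_rot": TCP orientation; "force": force on the tool from outside, world axes, zero at the start; "ft_torque": the same for the moment, N m; "width": finger opening in m; "finger_force": force on a finger pad.
Only numpy, scipy, OpenCV 4.12 (cv2) and the standard library are available. Lean on these libraries where they do the work, as an engineer would, in place of code of your own. Each camera call takes 0.05 s, during which the arm holds its last target. There are 200 camera calls.

## Working session

There is one attempt and no reset: what is moved stays moved. The work goes in short steps, Python scripts to look and compute and a tool call to move; the robot and the scene stay as the last step left them, time stands still between calls to the robot, and variables do not carry over. Pictures are saved under pics/ and viewed, at most 10 in all, crops included, and the job is handed in when it is done.

Besides the shell and the picture viewer there is one more tool, called as a command line: name --pt "numbers of a row" for each row, then --argument value for the rest. arm_command: Moves the arm, as the interface text tells. Its arguments: {"type":"object","properties":{"motion":{"type":"array","items":{"type":"array","items":{"type":"number","minimum":-1,"maximum":1}}},"force":{"type":"number"}},"required":["motion"]}

```bash
mkdir -p pics; ls
python3 - <<'E'
from rig import *
import cv2,numpy as np
ims=[]
for n in ["scene","side"]:
    im=get_image(n); cv2.imwrite(f"pics/{n}0.png",cv2.cvtColor(im,cv2.COLOR_RGB2BGR))
    ci=camera_info(n);print(n,ci)
    for l in ["reject_jar","orange_jar","yellow_jar","reject_box","slot"]:
        for d in mark_of(l,n)[:4]: print(l,round(d["conf"],2),np.round(np.array(d["location"])*[560,420],1))
s=observe();print(s["t"],s["tool_pos"],s["eef_rot"],s["width"])
E
```

```text
pics
scene {'vertical_fov': 48.43506297715667, 'cx': 276.75090076075304, 'cy': 211.91229294597215, 'eye': array([0.09217253, 0.710558  , 0.5400498 ]), 'orientation': array([[-0.86317297, -0.20617899,  0.46089332],
       [-0.50488855,  0.36054357, -0.78428049],
       [-0.00446997, -0.90966948, -0.41530888]])}
reject_jar 0.87 [350.3 253.2]
reject_jar 0.78 [304.4 252.5]
orange_jar 0.6 [301.  296.2]
yellow_jar 0.61 [327.4 212.5]
slot 0.6 [176.7 242.1]
side {'vertical_fov': 51.08537754590366, 'cx': 279.05561472195393, 'cy': 207.08878795778682, 'eye': array([-0.02719829,  0.77143394,  0.69356409]), 'orientation': array([[-0.83047454, -0.28205175,  0.48037366],
       [-0.55698937,  0.40704339, -0.72393268],
       [ 0.00865355, -0.86877068, -0.49513899]])}
reject_jar 0.88 [333.2 231. ]
reject_jar 0.62 [297.9 238.8]
reject_jar 0.29 [190.  229.1]
orange_jar 0.82 [288.6 273. ]
yellow_jar 0.58 [325.3 196.4]
reject_box 0.69 [196.2 288.1]
reject_box 0.37 [300.7 238.2]
slot 0.68 [191.6 230.5]
0.6 [ 0.25926219 -0.56865714  0.2226194 ] [[ 9.09897049e-01  4.14834135e-01 -1.37940691e-05]
 [ 4.14834135e-01 -9.09897047e-01  6.35653536e-05]
 [ 1.38178958e-05 -6.35601784e-05 -9.99999998e-01]] 0.0878809185459796
```

View pics/scene0.png

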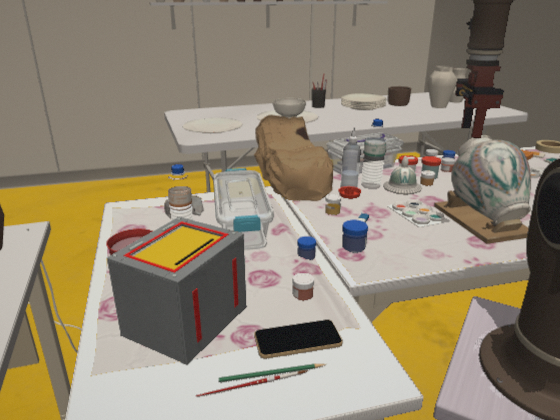

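View pics/side0.png

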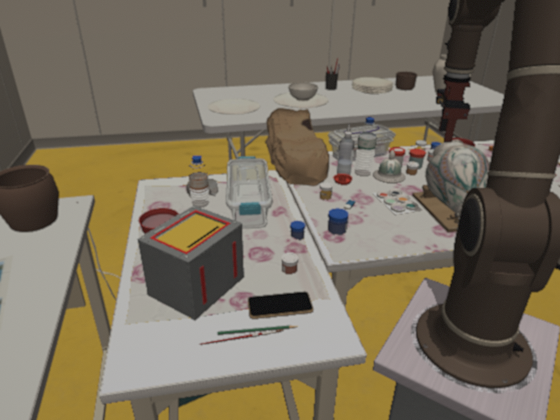

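```bash
cat > h.py <<'E'
import numpy as np
def ray(ci,px):
    f=210/np.tan(np.radians(ci["vertical_fov"]/2))
    d=np.array([(px[0]-ci["cx"])/f,(px[1]-ci["cy"])/f,1.]); d=ci["orientation"]@d
    return np.array(ci["eye"]),d/np.linalg.norm(d)
def fray(ci,px):
    f=210/np.tan(np.radians(ci["vertical_fov"]/2))
    v=np.array([px[0]-ci["cx"],px[1]-ci["cy"]]);r=np.hypot(*v);t=r/f
    d=np.r_[v/max(r,1e-9)*np.sin(t),np.cos(t)]
    return np.array(ci["eye"]),ci["orientation"]@d
def onz(r,z): return r[0]+r[1]*(z-r[0][2])/r[1][2]
def tri(rs):
    A=sum(np.eye(3)-np.outer(d,d) for _,d in rs);b=sum((np.eye(3)-np.outer(d,d))@e for e,d in rs)
    p=np.linalg.solve(A,b); return p,[np.linalg.norm(np.cross(p-e,d)) for e,d in rs]
E
python3 - <<'E'
from rig import *
from h import *
a=camera_info("scene");b=camera_info("side")
for n,p,q,z in [("rejA",(350.3,253.2),(333.2,231),0),("rejB",(304.4,252.5),(297.9,238.8),0),("or",(301,296.2),(288.6,273),0),("ye",(327.4,212.5),(325.3,196.4),0),("slot",(176.7,242.1),(191.6,230.5),.16)]:
    r,s=ray(a,p),ray(b,q); t=tri([r,s]); print(n,np.round(onz(r,z),3),np.round(onz(s,z),3),np.round(t[0],3),np.round(t[1],3))
E
```

```text
rejA [ 0.426 -0.194  0.   ] [ 0.437 -0.216  0.   ] [ 0.45  -0.25  -0.029] [0.006 0.006]
rejB [ 0.52  -0.144  0.   ] [ 0.501 -0.122  0.   ] [ 0.478 -0.073  0.041] [0.007 0.007]
or [0.445 0.016 0.   ] [0.439 0.023 0.   ] [0.435 0.032 0.011] [0.003 0.003]
ye [ 0.568 -0.376  0.   ] [ 0.559 -0.39   0.   ] [ 0.621 -0.506 -0.067] [0.004 0.004]
slot [0.6   0.186 0.16 ] [0.592 0.19  0.16 ] [0.578 0.206 0.174] [0.002 0.002]
```

Both views show the small blue-lid jar (scene 307,248; side 298,230), with a larger look-alike at scene 355,236. They also show the box at lower left with its slot at about 180,245, the white-lid jars at 303,286 and 333,205, and a tall vase (490,180) and a brown bag (295,160) as obstacles.

Run:
```python
from rig import *
from h import *
import cv2
a=camera_info("scene");b=camera_info("side")
for n,p,q in [("vasetop",(490,140),(455,144)),("vasebase",(500,220),(450,203)),("bagtop",(280,118),(290,112)),("bagbase",(312,198),(308,182)),("glassbottle",(350,142),(346,133)),("rejBlid",(307,241),(298,225)),("rejAlid",(355,228),(338,214)),("basket near top",(236,238),(238,222))]:
    r,s=ray(a,p),ray(b,q); t=tri([r,s]); print(n,np.round(onz(r,0),3),np.round(onz(s,0),3),np.round(onz(r,.15),3),np.round(t[0],3),np.round(t[1],3))
w=camera_info("wrist");print(w); im=get_image("wrist");cv2.imwrite("pics/w0.png",cv2.cvtColor(im,cv2.COLOR_RGB2BGR))
```

```text
vasetop [ 0.284 -1.375  0.   ] [ 0.329 -1.129  0.   ] [ 0.231 -0.795  0.15 ] [ 0.204 -0.478  0.235] [0.004 0.004]
vasebase [ 0.148 -0.56   0.   ] [ 0.202 -0.583  0.   ] [ 0.132 -0.207  0.15 ] [ 0.146 -0.305  0.125] [0.018 0.018]
bagtop [ 1.246 -1.289  0.   ] [ 1.149 -1.095  0.   ] [ 0.925 -0.734  0.15 ] [ 0.849 -0.61   0.182] [0.005 0.005]
bagbase [ 0.651 -0.447  0.   ] [ 0.661 -0.45   0.   ] [ 0.496 -0.126  0.15 ] [ 0.64  -0.418  0.016] [0.004 0.004]
glassbottle [ 0.78 -1.06  0.  ] [ 0.774 -0.981  0.   ] [ 0.589 -0.568  0.15 ] [ 0.634 -0.68   0.118] [0.003 0.003]
rejBlid [ 0.541 -0.198  0.   ] [ 0.539 -0.185  0.   ] [0.416 0.054 0.15 ] [ 0.507 -0.13   0.04 ] [0. 0.]
rejAlid [ 0.465 -0.323  0.   ] [ 0.471 -0.311  0.   ] [ 0.362 -0.036  0.15 ] [ 0.435 -0.237  0.046] [0.002 0.002]
basket near top [ 0.701 -0.124  0.   ] [ 0.697 -0.097  0.   ] [0.532 0.108 0.15 ] [0.592 0.026 0.098] [0.002 0.002]
{'vertical_fov': 65.70646984690485, 'cx': 274.6074738265097, 'cy': 212.21137792355083, 'eye': array([ 0.33255839, -0.53484245,  0.38410281]), 'orientation': array([[ 4.14310396e-01, -8.70361371e-01, -2.66116477e-01],
       [-9.10135628e-01, -3.96145651e-01, -1.21333267e-01],
       [ 1.82903601e-04,  2.92471721e-01, -9.56274155e-01]])}
```

View pics/w0.png

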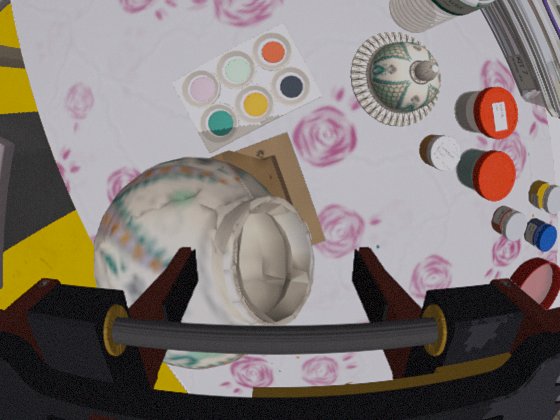

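The tool stands right over the tall vase (fingers around its neck at about 255,260), so I'll go straight up first, square the wrist, then cross over.

arm_command --pt "0 0 -0.9 0 0 0 1" --pt "0 0 -0.9 0 0 0 1" --pt "0 0 -0.9 0 0 0.017 1" --pt "0 0 -0.9 0 0 0.017 1" --pt "0 0 0 0 0 0.017 1" --pt "0 0 0 0 0 0.017 1" --pt "0.27 -0.8 0 0 0 0 1" --pt "0.27 -0.8 0 0 0 0 1" --pt "0.27 -0.8 0 0 0 0 1" --pt "0.27 -0.8 0 0 0 0 1"

```text
t: 1.65
tool_pos: [0.3135, -0.407, 0.4027]
eef_rot: [[1.0, 0.0, 0.0], [0.0, -1.0, -0.0], [0.0, 0.0, -1.0]]
force: [1.0, -0.4, -0.2]
width: 0.0877
finger_force: 0.0
```

arm_command --pt "0.27 -0.8 0 0 0 0 1" --pt "0.27 -0.8 0 0 0 0 1" --pt "0.27 -0.8 0 0 0 0 1" --pt "0.27 -0.8 0 0 0 0 1" --pt "0.27 -0.8 0 0 0 0 1" --pt "0.27 -0.8 0 0 0 0 1" --pt "0.27 -0.8 0 0 0 0 1" --pt "0.27 -0.8 0 0 0 0 1" --pt "0.27 -0.8 0 0 0 0 1" --pt "0 0 0 0 0 0 1"

```text
t: 2.65
tool_pos: [0.4354, -0.0429, 0.403]
eef_rot: [[1.0, 0.009, 0.001], [0.009, -1.0, 0.002], [0.001, -0.002, -1.0]]
force: [-0.1, -0.7, 0.1]
width: 0.088
finger_force: 0.0
```

Run:
```python
from rig import *
from h import *
import cv2
w=camera_info("wrist");im=get_image("wrist");cv2.imwrite("pics/w1.png",cv2.cvtColor(im,cv2.COLOR_RGB2BGR))
np.save("w1.npy",w,allow_pickle=True)
s=observe();print(s["t"],s["tool_pos"],s["eef_rot"],s["qpos"])
for l,z in [("reject_jar",0),("orange_jar",0),("yellow_jar",0),("reject_box",0),("slot",.16)]:
    for f in (mark_of,find_in):
        for d in f(l,"wrist")[:3]:
            p=np.array(d["location"])*[560,420]; print(f.__name__,l,round(d["conf"],2),np.round(p,1),np.round(onz(fray(w,p),z),3))
```

```text
2.7 [ 0.43486294 -0.04603927  0.40282947] [[ 9.99982276e-01  5.93362635e-03  4.89129431e-04]
 [ 5.93350973e-03 -9.99982368e-01  2.39535293e-04]
 [ 4.90542120e-04 -2.36628793e-04 -9.99999852e-01]] [ 0.43190678 -0.00435984 -0.42894949  1.69818806 -0.00207018  1.4468813
 -1.56164692]
call reject_jar 0.84 [324.5 126.4] [ 0.5   -0.128  0.   ]
call reject_jar 0.82 [372.3 165.3] [ 0.434 -0.218  0.   ]
call reject_jar 0.81 [382.6 171.3] [ 0.423 -0.239  0.   ]
call reject_jar 0.71 [326.1 126.9] [ 0.499 -0.13   0.   ]
call orange_jar 0.55 [242.3 156.4] [0.445 0.015 0.   ]
call orange_jar 0.9 [240.7 155.2] [0.447 0.017 0.   ]
call orange_jar 0.26 [464.1 109.6] [ 0.553 -0.404  0.   ]
call yellow_jar 0.97 [454.5 109.9] [ 0.549 -0.382  0.   ]
call yellow_jar 0.59 [462.4 108.5] [ 0.554 -0.4    0.   ]
call reject_box 0.84 [142.5  78.5] [0.593 0.197 0.   ]
call reject_box 0.74 [122.8  67.6] [0.618 0.237 0.   ]
call slot 0.83 [100.8  67.8] [0.593 0.193 0.16 ]
call slot 0.91 [122.   69.9] [0.586 0.159 0.16 ]
```

View pics/w1.png

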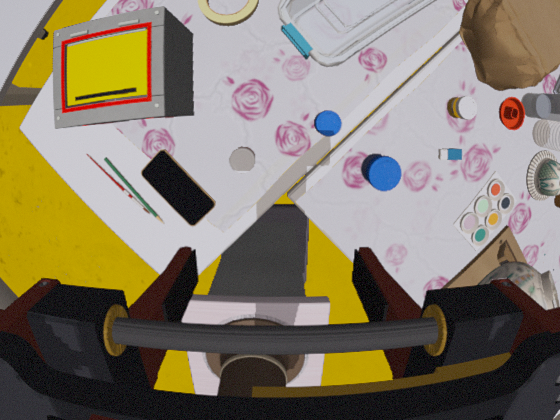

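The wrist view shows the small blue lid at 328,124, the larger one at 382,172, the orange jar at 242,158 and the slot rim at about 55–155 × 22–112. I'll fit the rim and the lids.

```bash
cat > fit.py <<'E'
from h import *
import cv2
def blob(im,roi,kind):
    x0,x1,y0,y1=roi; s=im[y0:y1,x0:x1].astype(int); r,g,b=s[...,0],s[...,1],s[...,2]
    m={"blue":(b>r+40)&(b>g+25),"red":(r>g+70)&(r>b+70)}[kind].astype(np.uint8)
    n,l,st,c=cv2.connectedComponentsWithStats(m); k=1+np.argmax(st[1:,4])
    ys,xs=np.nonzero(l==k); return np.c_[xs+x0,ys+y0],c[k]+[x0,y0],st[k]
def rim(ci,px,z=.16):
    P=np.array([onz(fray(ci,p),z)[:2] for p in px]); return cv2.minAreaRect((P*1000).astype(np.float32)),P
E
python3 - <<'E'
from fit import *
w=np.load("w1.npy",allow_pickle=True).item()
L=lambda n:cv2.cvtColor(cv2.imread(n),cv2.COLOR_BGR2RGB)
im=L("pics/w1.png")
px,c,st=blob(im,(40,170,10,125),"red");print("rim",st,rim(w,px)[0], cv2.boxPoints(rim(w,px)[0]))
px,c,st=blob(im,(305,350,100,150),"blue");print("lid",c,st,onz(fray(w,c),.045))
px2,c2,st2=blob(im,(355,410,145,200),"blue");print("big",c2,st2,onz(fray(w,c2),.06))
from rig import camera_info
a=camera_info("scene");ia=L("pics/scene0.png")
# lid top centre in scene by eye region
p,cs,s2=blob(ia,(293,322,232,264),"blue");print(cs,s2)
for row in (1,2,3,4,5): print(tri([fray(w,c),ray(a,(cs[0],s2[1]+row))]))
E
```

```text
rim [  21   12   91   91 1339] ((593.2188110351562, 190.65451049804688), (108.2944564819336, 146.21141052246094), 1.010583519935608) [[537.79065 262.79385]
 [540.3694  116.60518]
 [648.647   118.51517]
 [646.06824 264.70386]]
lid [327.96840149 122.7472119 ] [ 10  10  27  26 538] [ 0.50713805 -0.12625788  0.045     ]
big [383.43991853 172.71283096] [ 11  11  36  35 982] [ 0.43102462 -0.21943108  0.06      ]
[306.53846154 242.38461538] [  5   4  18  14 208]
(array([ 0.50059211, -0.05543032,  0.52873866]), [np.float64(0.016387410592381618), np.float64(0.016387410592381683)])
(array([ 0.50061305, -0.05565972,  0.52718733]), [np.float64(0.016335933157196877), np.float64(0.016335933157196964)])
(array([ 0.50063402, -0.0558896 ,  0.52563271]), [np.float64(0.016284346657707734), np.float64(0.01628434665770795)])
(array([ 0.50065503, -0.05611996,  0.52407479]), [np.float64(0.016232650749181187), np.float64(0.016232650749181184)])
(array([ 0.50067609, -0.0563508 ,  0.52251356]), [np.float64(0.016180845085438943), np.float64(0.016180845085438978)])
```

Run:
```python
from fit import *
from rig import camera_info
w=np.load("w1.npy",allow_pickle=True).item()
a=camera_info("scene");b=camera_info("side")
for row in (238,240,242): print(tri([fray(w,(328,122.7)),ray(a,(306.5,row))]))
print(tri([fray(w,(383.4,172.7)),ray(a,(355,228))]))
L=lambda n:cv2.cvtColor(cv2.imread(n),cv2.COLOR_BGR2RGB)
for ci,n,roi in ((a,"scene",(110,250,215,275)),(b,"side",(140,250,205,256))):
    px,c,st=blob(L(f"pics/{n}0.png"),roi,"red"); P=np.array([onz(ray(ci,p),.16)[:2] for p in px])*1000
    r=cv2.minAreaRect(P.astype(np.float32)); print(n,st,r,cv2.boxPoints(r).round().tolist())
```

```text
(array([ 0.50688068, -0.12573091,  0.05002704]), [np.float64(0.00047985105984230315), np.float64(0.0004798510598424682)])
(array([ 0.50694889, -0.12652608,  0.04457158]), [np.float64(0.00029876042033613815), np.float64(0.0002987604203361334)])
(array([ 0.5070174 , -0.12732553,  0.03908579]), [np.float64(0.00011665636435941958), np.float64(0.00011665636435941647)])
(array([ 0.42934806, -0.22227634,  0.0524928 ]), [np.float64(0.0004908259587909213), np.float64(0.0004908259587908824)])
scene [ 14   6 104  52 596] ((594.2846069335938, 189.81027221679688), (109.13159942626953, 148.07803344726562), 1.1661169528961182) [[538.0, 263.0], [541.0, 115.0], [650.0, 117.0], [647.0, 265.0]]
side [ 11   5  79  44 302] ((595.8773803710938, 189.5186767578125), (108.30621337890625, 145.82908630371094), 0.9312931895256042) [[541.0, 262.0], [543.0, 116.0], [651.0, 117.0], [649.0, 263.0]]
```

Lid top measures 0.045 (matches the text), jar at (0.507, -0.126), and the larger jar is clearly distinct. Slot at (0.594, 0.190), yaw about 1°, confirmed by three cameras. Moving over the jar.

arm_command --pt "0.48 0.53 0 0 0 0 1" --pt "0.48 0.53 0 0 0 0 1" --pt "0.48 0.53 0 0 0 0 1" --pt "0 0 0.8 0 0 0 1" --pt "0 0 0.8 0 0 0 1" --pt "0 0 0.8 0 0 0 1" --pt "0 0 0.8 0 0 0 1" --pt "0 0 0.8 0 0 0 1" --pt "0 0 0.8 0 0 0 1" --pt "0 0 0 0 0 0 1"

```text
t: 4.2
tool_pos: [0.5031, -0.1278, 0.1581]
eef_rot: [[1.0, 0.0, -0.009], [0.0, -1.0, 0.002], [-0.009, -0.002, -1.0]]
force: [0.1, 0.9, -0.4]
width: 0.0877
finger_force: 0.0
```

Run:
```python
from rig import *
from fit import *
w=camera_info("wrist");im=get_image("wrist");cv2.imwrite("pics/w2.png",cv2.cvtColor(im,cv2.COLOR_RGB2BGR))
s=observe();print(s["t"],s["tool_pos"],s["eef_rot"].round(3).tolist())
px,c,st=blob(im,(200,345,100,330),"blue");print(c,st,onz(fray(w,c),.045))
```

```text
4.25 [ 0.50503324 -0.12791896  0.16110811] [[1.0, 0.001, -0.005], [0.001, -1.0, 0.001], [-0.005, -0.001, -1.0]]
[274.54739204 200.57543466] [  51   77   48   48 1783] [ 0.50938489 -0.12705183  0.045     ]
```

View pics/w2.png

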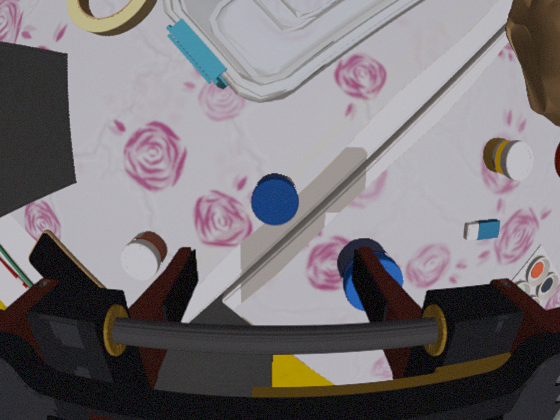

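The small blue lid (275,200) sits centred on the finger line, with the larger jar (370,275) beside the right finger but clear of it. Descending and gripping the lid.

arm_command --pt "0.02 0 0.7 0 0 0 1" --pt "0 0 0.7 0 0 0 1" --pt "0 0 0.6 0 0 0 1" --pt "0 0 0.4 0 0 0 1" --pt "0 0 0.3 0 0 0 1" --pt "0 0 0.14 0 0 0 1" --pt "0 0 0 0 0 0 1" --pt "0 0 0 0 0 0 1"

```text
t: 5.05
tool_pos: [0.5088, -0.1283, 0.0221]
eef_rot: [[1.0, 0.0, 0.002], [0.0, -1.0, -0.001], [0.002, 0.001, -1.0]]
force: [-0.3, -0.0, -0.9]
width: 0.0879
finger_force: 0.0
```

arm_command --pt "0 0 0 0 0 0 0.3" --pt "0 0 0 0 0 0 0.3" --pt "0 0 0 0 0 0 0.3" --pt "0 0 0 0 0 0 0.3" --pt "0 0 0 0 0 0 0.3" --pt "0 0 0 0 0 0 0.3" --pt "0 0 0 0 0 0 0.3" --pt "0 0 0 0 0 0 0.3" --force 18

```text
t: 5.85
tool_pos: [0.5075, -0.128, 0.0206]
eef_rot: [[1.0, 0.001, -0.0], [0.001, -1.0, 0.0], [-0.0, -0.0, -1.0]]
force: [-0.4, -0.4, 1.0]
width: 0.0425
finger_force: 18.0
```

arm_command --pt "0 0 -0.3 0 0 0 0.3" --pt "0 0 -0.6 0 0 0 0.3" --pt "0 0 -0.9 0 0 0 0.3" --pt "0 0 -0.9 0 0 0 0.3" --pt "0 0 -0.9 0 0 0 0.3" --pt "0 0 -0.9 0 0 0 0.3" --pt "0 0 -0.7 0 0 0 0.3" --pt "0 0 -0.4 0 0 0 0.3" --pt "0.1 -0.4 0 0 0 0 0.3" --pt "0.19 -0.7 0 0 0 0 0.3"

```text
t: 6.85
tool_pos: [0.5218, -0.0752, 0.3013]
eef_rot: [[1.0, -0.005, 0.001], [-0.005, -1.0, -0.002], [0.001, 0.002, -1.0]]
force: [0.4, -0.1, -1.6]
width: 0.0424
finger_force: 18.0
```

arm_command --pt "0.19 -0.7 0 0 0 0 0.3" --pt "0.19 -0.7 0 0 0 0 0.3" --pt "0.19 -0.7 0 0 0 0 0.3" --pt "0.19 -0.7 0 0 0 0 0.3" --pt "0.19 -0.7 0 0 0 0 0.3" --pt "0.19 -0.7 0 0 0 0 0.3" --pt "0.19 -0.7 0 0 0 0 0.3" --pt "0.1 -0.4 0 0 0 -0.003 0.3" --pt "0 0 0 0 0 0 0.3" --pt "0 0 0 0 0 0 0.3"

```text
t: 7.85
tool_pos: [0.5931, 0.1918, 0.3]
eef_rot: [[1.0, 0.02, -0.001], [0.02, -1.0, -0.001], [-0.001, 0.001, -1.0]]
force: [0.0, -0.3, -0.6]
width: 0.0426
finger_force: 18.0
```

Run:
```python
from rig import *
from fit import *
w=camera_info("wrist");im=get_image("wrist");cv2.imwrite("pics/w3.png",cv2.cvtColor(im,cv2.COLOR_RGB2BGR))
s=observe();print(s["t"],s["tool_pos"],s["eef_rot"].round(3).tolist(),s["width"],s["finger_force"],s["qpos"].round(2))
px,c,st=blob(im,(130,420,40,330),"red");r=rim(w,px)[0];print(st,r,cv2.boxPoints(r).round(1).tolist())
```

```text
7.9 [0.59326823 0.19091784 0.30020439] [[1.0, 0.018, -0.001], [0.018, -1.0, -0.001], [-0.001, 0.001, -1.0]] 0.0423347392974238 17.999846935272217 [-0.02  0.41 -0.52  1.47  0.21  1.32 -2.11]
[  69  105  155  108 2317] ((592.8089599609375, 191.24249267578125), (108.34657287597656, 146.251708984375), 1.0245606899261475) [[537.2999877929688, 263.3999938964844], [540.0, 117.19999694824219], [648.2999877929688, 119.0999984741211], [645.7000122070312, 265.29998779296875]]
```

View pics/w3.png

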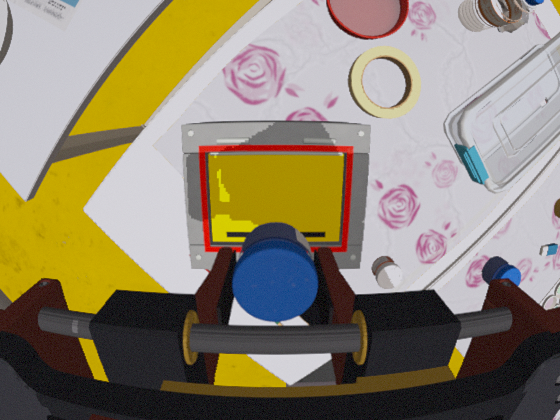

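The jar is held upright by its lid over the slot: rim at 200–352 × 146–250 in the picture, refit centre (0.593, 0.191), within a millimetre of the tool. Lowering through the flap.

arm_command --pt "0 0 0.7 0 0 0 0.3" --pt "0 0 0.9 0 0 0 0.3" --pt "0 0 0.6 0 0 0 0.3" --pt "0 0 0.3 0 0 0 0.3" --pt "0 0 0.3 0 0 0 0.3" --pt "0 0 0.3 0 0 0 0.3" --pt "0 0 0.3 0 0 0 0.3" --pt "0 0 0.2 0 0 0 0.3" --pt "0 0 0.2 0 0 0 0.3" --pt "0 0 0 0 0 0 0.3"

```text
t: 8.9
tool_pos: [0.5925, 0.1918, 0.1091]
eef_rot: [[1.0, 0.02, -0.002], [0.02, -1.0, -0.001], [-0.002, 0.001, -1.0]]
force: [-1.1, 0.2, -1.7]
width: 0.0423
finger_force: 18.0
```

Run:
```python
from rig import *
from fit import *
im=get_image("wrist");im2=get_image("scene")
cv2.imwrite("pics/w4.png",cv2.cvtColor(np.hstack([im[100:400,130:420],cv2.resize(im2[200:350,80:280],(400,300))]),cv2.COLOR_RGB2BGR))
s=observe();print(s["t"],s["tool_pos"],s["force"],s["width"],s["finger_force"])
```

```text
9.0 [0.59307717 0.19211191 0.11045605] [-2.13948124  0.42207516 -1.39777708] 0.04243753017548455 17.999844253063202
```

View pics/w4.png

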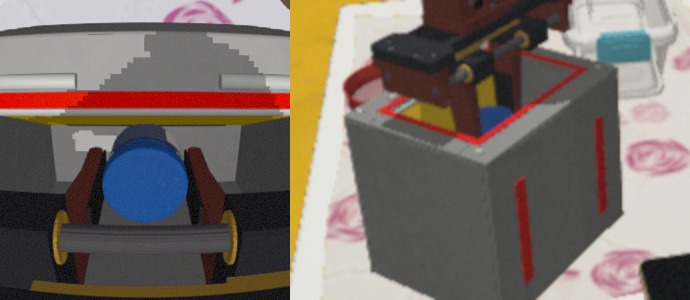

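The jar is inside the slot (lid at 145,180 in the left crop), the flap is swung down behind it and the fingers are well inside the rim. Opening to about 60 mm and waiting for the drop.

arm_command --pt "0 0 0 0 0 0 0.68" --pt "0 0 0 0 0 0 0.68" --pt "0 0 0 0 0 0 0.68" --pt "0 0 0 0 0 0 0.68" --pt "0 0 0 0 0 0 0.68" --pt "0 0 0 0 0 0 0.68" --pt "0 0 0 0 0 0 0.68" --pt "0 0 0 0 0 0 0.68" --pt "0 0 0 0 0 0 0.68" --pt "0 0 0 0 0 0 0.68"

```text
t: 10.0
tool_pos: [0.5934, 0.192, 0.1106]
eef_rot: [[1.0, 0.019, -0.0], [0.019, -1.0, -0.0], [-0.0, 0.0, -1.0]]
force: [-0.6, 0.1, 2.1]
width: 0.0599
finger_force: 0.7
```

Run:
```python
from rig import *
from fit import *
im=get_image("wrist");im2=get_image("scene")
cv2.imwrite("pics/w5.png",cv2.cvtColor(np.hstack([im[100:400,130:420],cv2.resize(im2[200:350,80:280],(400,300))]),cv2.COLOR_RGB2BGR))
s=observe();print(s["t"],s["tool_pos"],s["force"],s["width"],s["finger_force"])
```

```text
10.1 [0.59338103 0.19200448 0.11063787] [-0.97410743  0.32739794  2.64290304] 0.059434993335559655 0.6990752485580742
```

View pics/w5.png

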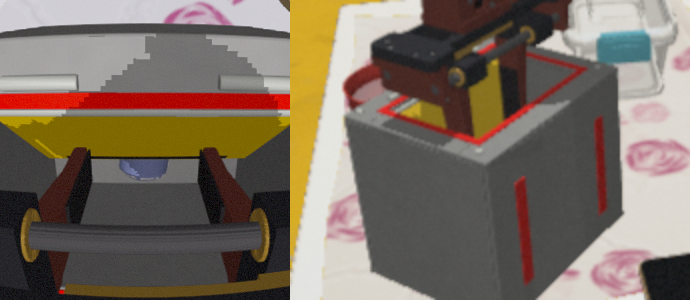

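The jar now lies on the box floor (145,165), and the fingers are still holding the flap open. Drawing the fingers straight up.

arm_command --pt "0 0 -0.3 0 0 0 0.68" --pt "0 0 -0.4 0 0 0 0.68" --pt "0 0 -0.4 0 0 0 0.68" --pt "0 0 -0.5 0 0 0 0.68" --pt "0 0 -0.7 0 0 0 0.68" --pt "0 0 -0.7 0 0 0 0.68" --pt "0 0 -0.7 0 0 0 0.68" --pt "0 0 -0.3 0 0 0 0.68" --pt "0 0 0 0 0 0 0.68" --pt "0 0 0 0 0 0 0.68"

```text
t: 11.1
tool_pos: [0.5932, 0.1918, 0.3106]
eef_rot: [[1.0, 0.019, 0.0], [0.019, -1.0, -0.0], [0.0, 0.0, -1.0]]
force: [0.2, -0.7, -0.2]
width: 0.0598
finger_force: 0.0
```

Run:
```python
from rig import *
from fit import *
im=get_image("wrist");cv2.imwrite("pics/w6.png",cv2.cvtColor(im,cv2.COLOR_RGB2BGR))
s=observe();print(s["t"],s["tool_pos"],s["force"],s["width"],s["finger_force"])
```

```text
11.15 [0.59290692 0.19158169 0.30969541] [-0.03274578  0.0186417   0.47626282] 0.05986448359443749 0.0
```

View pics/w6.png

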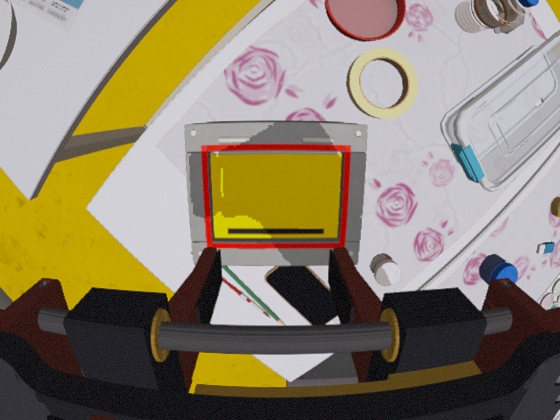

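The flap is shut and level (210–345 × 150–242), the fingers are empty and clear, and the orange jar (385,268) still stands where it was.

```bash
python3 -c "
from rig import *
print(hand_in())"
```

```text
the job is handed in; nothing more can be done
None
```

The small blue-lid jar was let go through the slot and lies at the bottom of the reject box, the flap has sprung shut, the other two jars were left alone, and the job was handed in at about 11 s.

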